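# Make up two brass-chaser's tool kits

## Task

Make up the two kits from the stock on the bench: the small steel-headed hammer and the brass pot with the knobbed lid go into the case that has the hammer-shaped cutout, and the caliper and the plain steel disc go into the other case. Each tool lies in the cutout of its own shape and each round piece stands upright in its case's round pocket, all down on the cutout floor and let go; leave the open cup, the wooden mallet and the burnisher where they are.

Things in the scene. Friction and masses are not known exactly. Their poses are not given: they have to be found in the camera images.
- hammer_case: Fixed case 160 (x) x 195 (y) x 15 mm high, dark frame, flush plywood insert; cutout floors 6 mm above bench, 9 mm below top. Origin: centre of underside; brass hinges on +x wall. Round pocket 66 mm wide at x +32, y -30 mm. T-shaped hammer cutout, 7 mm spare all round: seats the hammer's origin at x -35, y +28 mm, hammer +x (head) along case +y.
- caliper_case: Fixed case 160 (x) x 195 (y) x 15 mm high, dark frame, flush plywood insert; cutout floors 6 mm above bench, 9 mm below top. Origin: centre of underside; brass hinges on +x wall. Round pocket 66 mm wide at x +32, y -30 mm. Channel widening at its +y end for the jaws, 7 mm spare: seats the caliper's origin at x -35, y +12 mm, caliper +x along case +y, long jaws to case +x.
- hammer: Hammer lying flat, 152 mm long, 0.2 kg. Wooden handle along x, 16 mm wide, from 4 to 20 mm above the underside; swelling 24 mm wide at x -75 to -105 mm; steel head 24 mm high at x +23 to +47 mm, 50 mm long along y. Origin: underside level below the handle, 35 mm behind the head's centre; grip here along y, fingertips 10-12 mm above the underside so that they clear the insert. z up.
- caliper: Steel slide caliper lying flat, 0.15 kg. Beam 16 mm wide, 6 mm thick, along x from -76 to +64 mm. Slide block at the origin, 26 (x) x 20 (y) x 18 mm high: grip it along y, fingertips 10-12 mm above the underside so that they clear the insert. Two jaws 8 x 6 mm at x +26 and +60 mm reach to y -48 mm, a short one at x +60 to y +21. Origin: underside, below the slide's middle. z up.
- steel_disc: Plain solid steel disc (small anvil), 52 mm across, 28 mm high, flat top, about 0.35 kg. Origin: centre of the underside, z up.
- lidded_pot: Round brass pot with its lid fixed on, 52 mm across, straight side to 32 mm, low domed lid and a small knob up to 53 mm, about 0.2 kg. Origin: centre of the underside, z up.
- open_cup: Open brass cup, 52 mm across the rim, 42 mm high, empty; stays where it is (not more than 30 mm moved). Origin: centre of the underside.
- mallet: Wooden mallet lying on its side, head 40 mm thick and 85 mm long, handle 155 mm long; stays where it is (not more than 30 mm moved). Origin: on the bench below the head's centre; the handle runs to its -x.
- burnisher: Burnisher lying flat, 135 mm long, dark wooden handle 22 mm thick with a thin steel tip towards its +x; stays where it is (not more than 30 mm moved). Origin: on the bench below the ferrule end of the handle.
Things that resemble listed ones, but are neither listed nor needed, are in the scene too. Of the things that look like the steel_disc, the middle-sized one is meant. Leave any black look-alike of the caliper alone.

How it is judged:
By the outcome, as a careful person would: the job done as asked, in the order asked, and still so for the second after the job is handed in, with the robot touching nothing.
It also fails if it takes over 106 s, if anything falls off the work surface, if the arm or the gripper's body presses on something with over 40 N, if the wrist force passes 120 N, or if a joint passes its speed limit or range.

## Robot

A 7-joint arm with a two-finger parallel gripper is mounted at the origin on the work surface. World frame = base frame: x ahead of the robot, y to its left, z up, the work surface at z = 0. Lengths are in m, angles in rad, forces in N, time in s.
With the tool pointing down it reaches from about 0.35 to 0.9 m from the base axis. Payload 8.1 kg.
Tool frame: the origin (TCP) lies at the very end of the fingers, on their centre line; the grasp point (between the pads) lies arm.grip_point_offset behind it (arm.grip_point_offset is the distance from the TCP to the grasp point, in m); z points along the fingers, y is the line along which they close (so a half turn about z gives the same grasp; the last joint's range is limited). The gripper opens to 92 mm and grips with 3 to 60 N. Pads are 19 mm wide; open, the fingers measure 130 mm over their backs; the gripper's body (75 mm by 190 mm) begins 47 mm behind the grasp point.
Start: joints at [1.087, 0.434, 0.025, 1.573, -0.012, 1.134, -0.075], TCP at [0.232, -0.58, 0.227] pointing down, gripper open.
Joint ranges: [-2.62, 2.62], [-0.44, 2.09], [-1.27, 1.32], [0.08, 2.57], [-1.32, 4.46], [0.12, 2], [-2.74, 2.74]. Speed limits (rad/s): [2.22, 2.22, 3.01, 3.01, 3.14, 3.14, 3.14].

## Interface

Orientations are given as a rotation vector (axis times angle).
In Python, from cell import arm gives the robot as it stands. The module is installed in compiled form; this text tells all that it offers.
- The arm moves only by the shell command python3 -m creep 'ROWS' [OPENING] [FORCE]. ROWS is JSON, a list of rows, each a list of 6 numbers: the shift along the tool's x, y, z scaled (see below), then the turn, a rotation vector about the tool's x, y, z scaled (see below). A call has 1 to 20 rows; each row shifts and turns the commanded pose from where the row before left it, along the tool's axes as they then stand; what a row does not reach is not made up. The controller multiplies each number of a shift by 0.4 m and each number of a turn by 120 degrees. A row lasts 1/12 s, in which the tool goes at most 41.7 mm and 7.16 degrees, less where a joint would pass 70% of its speed; a pose out of reach is approached as far as the arm can. A call with a number of a shift or a turn outside -1 to 1 is refused whole. A call with a gripper value outside its range is refused whole. OPENING is the closure, from -1 (fully open) to 1 (shut), set as the call begins (- or left out, the last holds). The fingers move at their own pace and stop on an object; FORCE is the grip in N (left out, the last holds). Time passes only in rows, so rows that do not move let the fingers close. It gives the time, the measured TCP pose, the force, the opening and the grip force at its end, in the units of the state.
- arm.observe(): the state, without advancing time (a new reading comes with each control period).
- arm.get_image(name): name is "side" or "top" or "wrist"; returns a dict with "frame" (384x512x3 uint8, red, green, blue), "intrinsics" (3x3 intrinsics, pixels), "rvec" (rotation vector, rad) and "tvec" (3), from world to camera coordinates, as OpenCV has them; the wrist camera has in their place "mount" (4x4, takes a point from camera to tool coordinates, whose origin is the TCP and whose axes are the flange's). Camera axes: x right, y down, z forward; pixel columns grow to the right and rows downward; lengths in m; the calibration is good to about 2 mm. A picture is of the moment at which its call begins: read the wrist's pose just before it. There is no depth.
- arm.sign_off(): hands the job in; it is judged then, once.
The state is a dict: "clock": time; "joints": joint angles; "dq": joint speeds; "joint_efforts": joint torques, N m; "position": TCP position; "ee_rot": TCP orientation; "force": force on the tool from outside, world axes, zero at the start; "ft_torque": the same for the moment, N m; "width": opening from 0.0 (shut) to 1.0 (fully open); "gripper_force": force on a finger pad.
Only numpy, scipy, OpenCV 4.12 (cv2) and the standard library are available. Lean on these libraries where they do the work, as an engineer would, in place of code of your own. Each camera call takes 0.05 s, during which the arm holds its last target. There are 200 camera calls.

## Working session

There is one attempt and no reset: what is moved stays moved. The work goes in short steps, Python scripts to look and compute and a shell command to move; the robot and the scene stay as the last step left them, time stands still between calls to the robot, and variables do not carry over. Pictures are saved under pics/ and viewed, at most 14 in all, crops included, and the job is handed in when it is done.

```bash
mkdir -p pics; python3 - <<'E'
from cell import arm
import cv2,numpy as np,pickle
s=arm.observe();print(s, arm.grip_point_offset)
d={}
for n in("top","side"):
    d[n]=arm.get_image(n);cv2.imwrite(f"pics/{n}0.png",cv2.resize(d[n]["frame"][...,::-1],(800,600),interpolation=cv2.INTER_CUBIC))
    R=cv2.Rodrigues(np.array(d[n]["rvec"]))[0];print(n,-R.T@np.array(d[n]["tvec"]).ravel(),d[n]["intrinsics"])
w=arm.get_image("wrist");print(w["mount"])
pickle.dump(d,open("d0.pkl","wb"))
E
```

```text
{'clock': 0.0, 'joints': array([ 1.08738657,  0.43519498,  0.02499614,  1.57408298, -0.01161954,
        1.13398718, -0.07508509]), 'dq': array([-1.14166747e-03, -1.37287663e-03,  7.74122332e-05, -8.93333537e-04,
       -1.81376282e-03,  1.89275929e-04, -4.81105142e-04]), 'joint_efforts': array([-1.50743203e-03, -6.67852664e+01,  9.85144414e-01, -3.14457858e+01,
       -6.03850395e-02,  4.28430992e-02,  1.58295434e-04]), 'position': array([ 0.23205075, -0.57978732,  0.22596808]), 'ee_rot': array([-3.08339896e+00, -5.94159071e-01,  6.53480842e-04]), 'force': array([ 0.33425101, -0.24047363, -0.0180251 ]), 'ft_torque': array([-0.04945258, -0.02058071, -0.01456405]), 'gripper_force': 0.0, 'width': 0.9993170102214308} 0.0188
top [ 0.35190074 -0.03023243  0.90972408] [[351.07285169   0.         258.45781354]
 [  0.         351.07285169 190.63413055]
 [  0.           0.           1.        ]]
side [-0.56499808  0.51196821  0.85864404] [[464.05917633   0.         258.53136646]
 [  0.         464.05917633 190.74359213]
 [  0.           0.           1.        ]]
[[-2.28831396e-04 -9.66712067e-01 -2.55866621e-01  6.79824881e-02]
 [ 9.99999954e-01 -2.71862295e-04  1.32808158e-04 -6.26950733e-04]
 [-1.97947736e-04 -2.55866579e-01  9.66712085e-01 -1.58347954e-01]
 [ 0.00000000e+00  0.00000000e+00  0.00000000e+00  1.00000000e+00]]
```

View pics/top0.png

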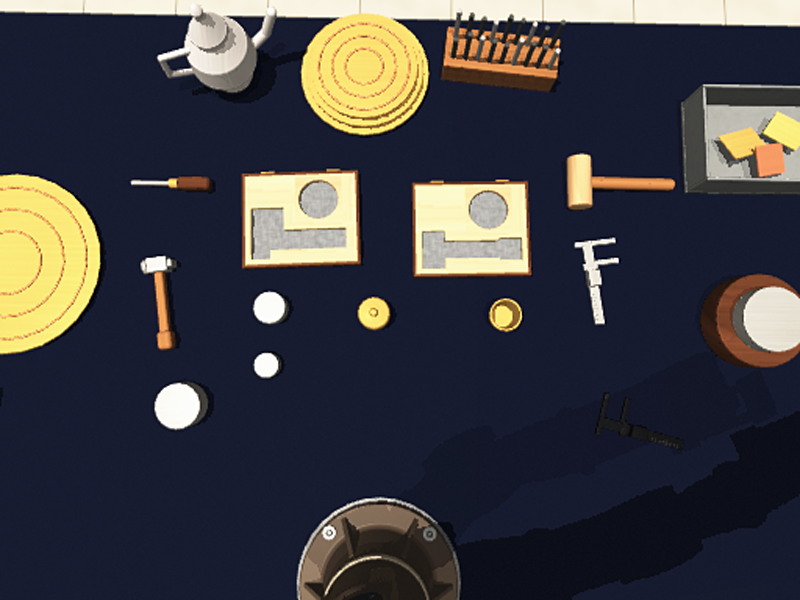

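View pics/side0.png

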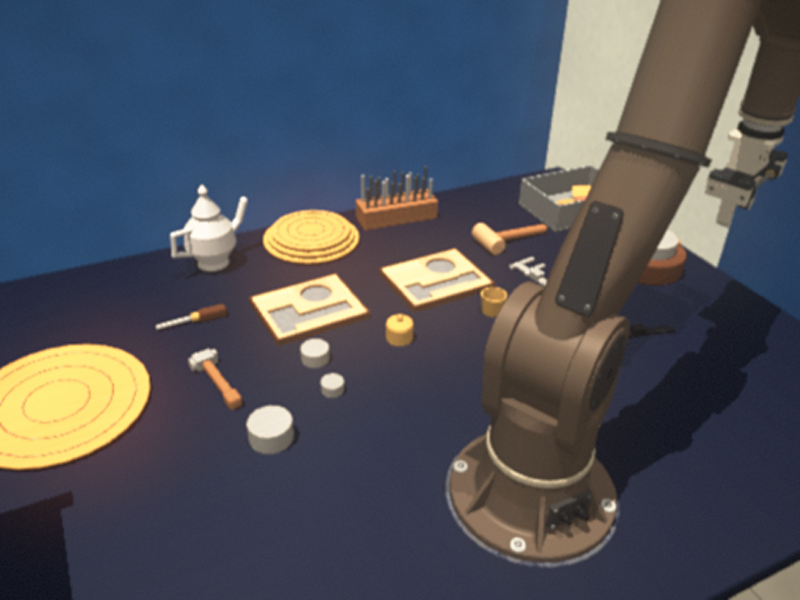

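The top view shows the left case at (300,220). Its wide part runs asymmetrically towards the hinges, so it is the caliper case. The right case at (472,228) has a symmetric T with a wider tail, so it is the hammer case.

Possible confusions, in picture pixels:
- **Disc:** (270,308) medium, (266,365) small, (180,406) large. I choose the medium one.
- **Caliper:** (598,280) steel, (635,425) black. I choose the steel one.
- **Pot:** (374,313) with a knob, (505,315) the open cup. I choose the knobbed one.
- **Hammer:** (163,300) with a steel head, (600,183) the mallet. I choose the steel-headed one.

I'll check these choices in a crop and measure.

```bash
cat >h.py <<'E'
import numpy as np,cv2
from scipy.spatial.transform import Rotation as Ro
def ray(im,uv,z,pose=None):
    K=np.array(im["intrinsics"]);d=np.linalg.inv(K)@np.array([uv[0],uv[1],1.])
    if pose is None:
        R=cv2.Rodrigues(np.array(im["rvec"],float))[0].T;c=-R@np.array(im["tvec"]).ravel()
    else:
        M=np.array(im["mount"]);Rt=Ro.from_rotvec(pose[1]).as_matrix();R=Rt@M[:3,:3];c=Rt@M[:3,3]+pose[0]
    d=R@d;return c+d*(z-c[2])/d[2]
E
python3 - <<'E'
import pickle,cv2,numpy as np
from h import *
im=pickle.load(open("d0.pkl","rb"))["top"];f=im["frame"]
c=f[95:290,80:450];cv2.imwrite("pics/c1.png",cv2.resize(c[...,::-1],None,fx=2.16,fy=2.16,interpolation=cv2.INTER_CUBIC))
m=(f.max(2)>75).astype(np.uint8)
n,l,st,ce=cv2.connectedComponentsWithStats(m)
for i in range(1,n):
    if st[i,4]>40 and 95<ce[i][1]<300 and 60<ce[i][0]<450:
        pts=np.argwhere(l==i)[:,::-1].astype(np.float32);r=cv2.minAreaRect(pts)
        # bbox, rect centre
        print(st[i],np.round(r[0],1),np.round(r[1],1),round(r[2],1),[np.round(ray(im,r[0],z),4)[:2] for z in(0,.015,.028)], cv2.minEnclosingCircle(pts)[1]*2)
E
```

```text
[363  98  69  36 941] [397.  115.5] [35. 68.] 90.0 [array([ 0.6569, -0.403 ]), array([ 0.6519, -0.3969]), array([ 0.6475, -0.3916])] 71.42913055419922
[ 155  108   76   64 4521] [191.8 139.2] [61.5 75.4] 88.4 [array([0.5839, 0.1429]), array([0.5801, 0.1401]), array([0.5767, 0.1376])] 95.7759780883789
[ 83 113  51   8 270] [108.  116.5] [ 7. 50.] 90.0 [array([0.6421, 0.3674]), array([0.6373, 0.3609]), array([0.6332, 0.3552])] 50.080196380615234
[ 264  115   76   62 4537] [301.5 145.5] [61. 75.] 90.0 [array([ 0.5712, -0.1474]), array([ 0.5676, -0.1455]), array([ 0.5645, -0.1438])] 94.81053161621094
[368 152  28  56 525] [384.3 179.8] [54.2 25.6] 81.3 [array([ 0.4827, -0.3647]), array([ 0.4805, -0.3592]), array([ 0.4787, -0.3544])] 56.740665435791016
[ 90 164  20  60 517] [ 99.5 193.5] [59. 19.] 90.0 [array([0.4363, 0.3773]), array([0.4349, 0.3706]), array([0.4337, 0.3648])] 59.56970977783203
[162 186  21  21 345] [172. 196.] [20. 20.] 90.0 [array([0.4324, 0.1892]), array([0.4311, 0.1856]), array([0.4299, 0.1824])] 21.09522247314453
[229 190  21  21 342] [239. 200.] [20. 20.] 90.0 [array([0.4244, 0.015 ]), array([0.4232, 0.0143]), array([0.4222, 0.0136])] 20.98406219482422
[313 191  21  22 360] [323.  201.5] [21. 20.] 90.0 [array([ 0.4235, -0.2034]), array([ 0.4223, -0.2006]), array([ 0.4213, -0.1981])] 21.64293670654297
[162 226  16  16 209] [169.5 233.5] [15. 15.] 90.0 [array([0.3356, 0.1918]), array([0.3359, 0.1881]), array([0.3361, 0.1849])] 16.40320587158203
[ 99 245  29  30 693] [113.  259.5] [29. 28.] 90.0 [array([0.2681, 0.3327]), array([0.2694, 0.3267]), array([0.2706, 0.3215])] 30.47970199584961
```

View pics/c1.png

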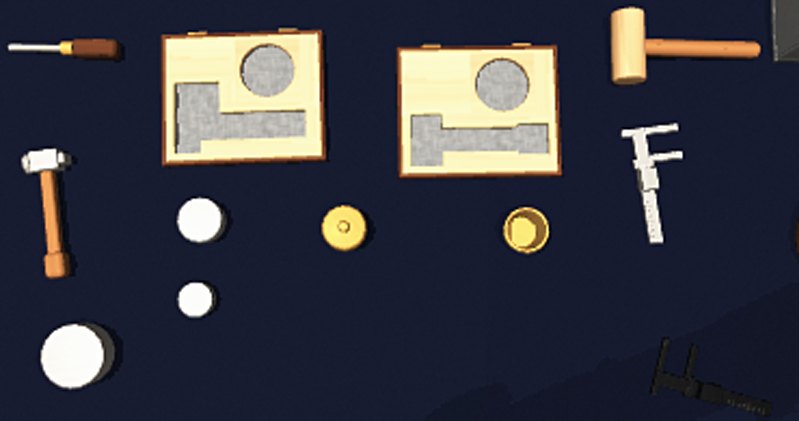

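The crop confirms the choices: left case (245,95) caliper, right case (480,110) hammer, hammer (47,210), disc (202,220), pot (345,228), steel caliper (650,185). Next I'll get the poses.

```bash
python3 - <<'E'
import pickle
from h import *
im=pickle.load(open("d0.pkl","rb"))["top"]
P=lambda u,v,z:ray(im,(u/2.16+80-.27,v/2.16+95-.27),z)[:2]
for n,cs,po in(("cal",[(163,36),(324,31),(326,159),(164,164)],(268,70)),("ham",[(398,48),(555,46),(560,174),(400,177)],(502,84))):
    q=np.array([P(*c,.015) for c in cs])
    # order: (+x,+y),(+x,-y),(-x,-y),(-x,+y)
    o=np.array([[80,97.5],[80,-97.5],[-80,-97.5],[-80,97.5]])/1e3
    a=o-o.mean(0);b=q-q.mean(0);th=np.arctan2((a[:,0]*b[:,1]-a[:,1]*b[:,0]).sum(),(a*b).sum())
    R=np.array([[np.cos(th),-np.sin(th)],[np.sin(th),np.cos(th)]]);c=q.mean(0)
    print(n,"centre",c.round(4),"yaw",np.degrees(th).round(2),"resid mm",((q-c-a@R.T)*1e3).round(1).tolist(),"pocket meas",P(*po,.015).round(4),"pred",(c+R@[.032,-.03]).round(4),
     "tool",(c+R@[-.035,.028 if n=="ham" else .012]).round(4))
print("hammer head",P(47,160,.024),"handle",P(50,185,.02),P(55,250,.02),"end",P(58,276,.012))
print("pot",P(345,228,.032),"knob",P(344,226,.053),"disc",P(200,220,.028),"cup",P(526,230,.042))
print("cal jaw end",P(629,133,.006),P(679,127,.006),"jaw2 tip",P(683,155,.006),"slide",P(649,178,.018),"beam",P(638,140,.006),P(656,242,.006))
E
```

```text
cal centre [0.579  0.1373] yaw 2.63 resid mm [[-1.4, 0.0], [-1.1, -0.3], [1.2, 1.2], [1.3, -0.9]] pocket meas [0.6127 0.1098] pred [0.6124 0.1088] tool [0.5435 0.1477]
ham centre [ 0.5664 -0.1446] yaw 1.69 resid mm [[-1.0, -2.2], [-1.2, 1.8], [1.4, 2.2], [0.8, -1.7]] pocket meas [ 0.5997 -0.1733] pred [ 0.5992 -0.1737] tool [ 0.5306 -0.1177]
hammer head [0.49725618 0.36539347] handle [0.46811558 0.36183141] [0.39156842 0.35136326] end [0.36143749 0.3494508 ]
pot [0.42113657 0.01229336] knob [0.42173586 0.01245173] disc [0.42844731 0.18156517] cup [ 0.42093815 -0.19604306]
cal jaw end [ 0.54362127 -0.32886621] [ 0.55193957 -0.38993459] jaw2 tip [ 0.51750486 -0.39382708] slide [ 0.48695655 -0.34762516] beam [ 0.53514989 -0.33962601] [ 0.41158003 -0.3584543 ]
```

```bash
cat >plan.py <<'E'
import sys
from h import *
from cell import arm
def plan(x,y,z,yaw=None):
    s=arm.observe();R=Ro.from_rotvec(s["ee_rot"]).as_matrix();p=s["position"]
    y0=np.degrees(np.arctan2(R[1,0],R[0,0]))
    print("t %.2f pos"%s["clock"],p.round(4),"yaw %.1f"%y0,"tilt",R[:2,2].round(3),"w %.2f"%s["width"],"F",s["force"].round(1))
    t=R.T@(np.array([x,y,z])-p)/.4;n=max(1,int(np.ceil(np.linalg.norm(t)/.1)))
    print("shift",t.round(4),"-> rows",n,(t/n).round(4))
    if yaw is not None:
        a=np.radians(yaw);G=np.array([[np.cos(a),np.sin(a),0],[np.sin(a),-np.cos(a),0],[0,0,-1]])
        r=np.degrees(Ro.from_matrix(R.T@G).as_rotvec())/120;n=max(1,int(np.ceil(np.linalg.norm(r)/.058)))
        print("turn",r.round(4),"-> rows",n,(r/n).round(4))
if __name__=="__main__":plan(*map(float,sys.argv[1:]))
E
python3 plan.py .4625 .3608 .2 7.3
```

```text
t 0.15 pos [ 0.2321 -0.5799  0.2261] yaw 21.8 tilt [-0.001  0.001] w 1.00 F [0.5 0.5 0.2]
shift [ 1.4086 -1.9691  0.0676] -> rows 25 [ 0.0563 -0.0788  0.0027]
turn [-6.000e-04  1.000e-04  1.209e-01] -> rows 3 [-0.0002  0.      0.0403]
```

```bash
python3 -m creep '[[0.056,-0.079,0.003,0,0,0],[0.056,-0.079,0.003,0,0,0],[0.056,-0.079,0.003,0,0,0],[0.056,-0.079,0.003,0,0,0],[0.056,-0.079,0.003,0,0,0],[0.056,-0.079,0.003,0,0,0],[0.056,-0.079,0.003,0,0,0],[0.056,-0.079,0.003,0,0,0],[0.056,-0.079,0.003,0,0,0],[0.056,-0.079,0.003,0,0,0],[0.056,-0.079,0.003,0,0,0],[0.056,-0.079,0.003,0,0,0],[0.056,-0.079,0.003,0,0,0],[0.056,-0.079,0.003,0,0,0],[0.056,-0.079,0.003,0,0,0],[0.056,-0.079,0.003,0,0,0],[0.056,-0.079,0.003,0,0,0],[0.056,-0.079,0.003,0,0,0]]' -1 40; python3 plan.py .4625 .3608 .2 7.3
```

```text
clock: 1.65
position: [0.3952, 0.0995, 0.2052]
ee_rot: [3.085, 0.594, 0.001]
force: [0.9, -1.4, 0.0]
width: 0.998
gripper_force: 0.0
t 1.65 pos [0.3952 0.0995 0.2052] yaw 21.8 tilt [ 0.001 -0.   ] w 1.00 F [ 0.9 -1.4  0. ]
shift [ 0.3988 -0.5442  0.013 ] -> rows 7 [ 0.057  -0.0777  0.0019]
turn [ 1.000e-04 -2.000e-04  1.208e-01] -> rows 3 [ 0.     -0.0001  0.0403]
```

Clean tracking. I'll finish the approach, turn, settle, and take a wrist look.

```bash
python3 -m creep '[[0.057,-0.078,0.002,0,0,0],[0.057,-0.078,0.002,0,0,0],[0.057,-0.078,0.002,0,0,0],[0.057,-0.078,0.002,0,0,0],[0.057,-0.078,0.002,0,0,0],[0.057,-0.078,0.002,0,0,0],[0.057,-0.078,0.002,0,0,0],[0,0,0,0,0,0.04],[0,0,0,0,0,0.04],[0,0,0,0,0,0.04],[0,0,0,0,0,0],[0,0,0,0,0,0]]'; python3 plan.py .4625 .3608 .1 7.3
python3 - <<'E'
from h import *;from cell import arm
import pickle
s=arm.observe();im=arm.get_image("wrist");pickle.dump((s,im),open("w1.pkl","wb"))
cv2.imwrite("pics/w1.png",im["frame"][...,::-1])
E
```

```text
clock: 2.65
position: [0.4622, 0.3596, 0.1993]
ee_rot: [3.134, 0.207, -0.0]
force: [0.2, 0.4, -0.1]
width: 1.002
gripper_force: 0.0
t 2.65 pos [0.4622 0.3596 0.1993] yaw 7.6 tilt [-0.    -0.001] w 1.00 F [ 0.2  0.4 -0.1]
shift [ 0.0012 -0.0031  0.2483] -> rows 3 [ 0.0004 -0.001   0.0828]
turn [0.0003 0.0001 0.0022] -> rows 1 [0.0003 0.0001 0.0022]
```

View pics/w1.png

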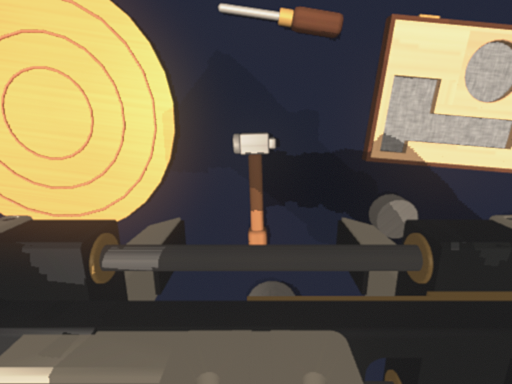

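The wrist view shows the hammer head at (254,143) and the handle from (256,160) to (259,225), between the fingers. The grey round thing at (272,290) is the large disc. Checking numerically.

```bash
python3 - <<'E'
import pickle
from h import *
s,im=pickle.load(open("w1.pkl","rb"));po=(s["position"],s["ee_rot"])
for uv,z in(((254.5,143),.024),((233,143),.012),((276,143),.012),((256.5,165),.02),((259,222),.02)):print(uv,ray(im,uv,z,po).round(4))
E
```

```text
(254.5, 143) [0.4995 0.3721 0.024 ]
(233, 143) [0.495  0.3982 0.012 ]
(276, 143) [0.5018 0.3463 0.012 ]
(256.5, 165) [0.4733 0.3665 0.02  ]
(259, 222) [0.4007 0.3539 0.02  ]
```

```bash
python3 plan.py .4635 .3632 .0115 8.5
```

```text
t 2.70 pos [0.4622 0.3595 0.1994] yaw 7.6 tilt [-0. -0.] w 1.01 F [-0.1 -1.  -0.5]
shift [ 0.0044 -0.0089  0.4698] -> rows 5 [ 0.0009 -0.0018  0.094 ]
turn [ 0.0002  0.     -0.0077] -> rows 1 [ 0.0002  0.     -0.0077]
```

```bash
python3 -m creep '[[0.0044,-0.009,0.08,0,0,-0.008],[0,0,0.09,0,0,0],[0,0,0.09,0,0,0],[0,0,0.09,0,0,0],[0,0,0.07,0,0,0],[0,0,0.03,0,0,0],[0,0,0.02,0,0,0],[0,0,0,0,0,0],[0,0,0,0,0,0]]' ; python3 plan.py .4635 .3632 .0115 8.5
```

```text
clock: 3.45
position: [0.4642, 0.3642, 0.0127]
ee_rot: [-3.132, -0.23, -0.002]
force: [0.0, 0.4, 0.6]
width: 1.006
gripper_force: 0.0
t 3.45 pos [0.4642 0.3642 0.0127] yaw 8.4 tilt [0.001 0.001] w 1.01 F [0.  0.4 0.6]
shift [-0.002   0.0022  0.003 ] -> rows 1 [-0.002   0.0022  0.003 ]
turn [-0.0004 -0.0006 -0.0008] -> rows 1 [-0.0004 -0.0006 -0.0008]
```

```bash
python3 -m creep '[[0,0,0.003,0,0,0],[0,0,0,0,0,0],[0,0,0,0,0,0],[0,0,0,0,0,0],[0,0,0,0,0,0],[0,0,0,0,0,0],[0,0,0,0,0,0],[0,0,0,0,0,0],[0,0,0,0,0,0],[0,0,0,0,0,0]]' 1 40; python3 plan.py .5306 -.1177 .12 91.7
```

```text
clock: 4.28
position: [0.4635, 0.3635, 0.0103]
ee_rot: [3.133, 0.229, -0.0]
force: [0.2, -0.3, -0.1]
width: 0.325
gripper_force: 0.0
t 4.28 pos [0.4635 0.3635 0.0103] yaw 8.4 tilt [-0. -0.] w 0.33 F [ 0.2 -0.3 -0.1]
shift [-0.0092  1.2146 -0.2743] -> rows 13 [-0.0007  0.0934 -0.0211]
turn [-0.000e+00  1.000e-04 -6.944e-01] -> rows 12 [-0.      0.     -0.0579]
```

Still closing, so I'll wait, then lift.

```bash
python3 -m creep '[[0,0,0,0,0,0],[0,0,0,0,0,0],[0,0,0,0,0,0],[0,0,0,0,0,0],[0,0,0,0,0,0],[0,0,0,0,0,0]]'; python3 -m creep '[[0,0,-0.04,0,0,0],[0,0,-0.08,0,0,0],[0,0,-0.08,0,0,0],[0,0,-0.08,0,0,0],[0,0,0,0,0,0],[0,0,0,0,0,0]]'; python3 plan.py .5306 -.1177 .12 91.7
```

```text
clock: 4.78
position: [0.4635, 0.3636, 0.0103]
ee_rot: [-3.133, -0.23, 0.0]
force: [-0.5, 0.6, -0.0]
width: 0.166
gripper_force: 40.0
clock: 5.28
position: [0.4644, 0.3641, 0.124]
ee_rot: [-3.132, -0.229, -0.005]
force: [-0.5, -0.8, -2.1]
width: 0.17
gripper_force: 40.0
t 5.28 pos [0.4644 0.3641 0.124 ] yaw 8.4 tilt [0.003 0.002] w 0.17 F [-0.5 -0.8 -2.1]
shift [-0.0112  1.2157  0.0082] -> rows 13 [-0.0009  0.0935  0.0006]
turn [ 5.000e-04 -1.700e-03 -6.946e-01] -> rows 12 [ 0.     -0.0001 -0.0579]
```

```bash
python3 -m creep '[[0,0.093,0,0,0,0],[0,0.093,0,0,0,0],[0,0.093,0,0,0,0],[0,0.093,0,0,0,0],[0,0.093,0,0,0,0],[0,0.093,0,0,0,0],[0,0.093,0,0,0,0],[0,0.093,0,0,0,0],[0,0.093,0,0,0,0],[0,0.093,0,0,0,0],[0,0.093,0,0,0,0],[0,0.093,0,0,0,0],[0,0.093,0,0,0,0]]'; python3 -m creep '[[0,0,0,0,0,-0.057],[0,0,0,0,0,-0.057],[0,0,0,0,0,-0.057],[0,0,0,0,0,-0.057],[0,0,0,0,0,-0.057],[0,0,0,0,0,-0.057],[0,0,0,0,0,-0.057],[0,0,0,0,0,-0.057],[0,0,0,0,0,-0.057],[0,0,0,0,0,-0.057],[0,0,0,0,0,-0.057],[0,0,0,0,0,-0.057],[0,0,0,0,0,-0.01],[0,0,0,0,0,0],[0,0,0,0,0,0]]';python3 plan.py .5306 -.1177 .12 91.7
python3 - <<'E'
from h import *;from cell import arm
import pickle
s=arm.observe();im=arm.get_image("wrist");pickle.dump((s,im),open("w2.pkl","wb"))
cv2.imwrite("pics/w2.png",im["frame"][...,::-1])
E
```

```text
clock: 6.37
position: [0.5325, -0.117, 0.1206]
ee_rot: [-3.133, -0.229, 0.005]
force: [0.4, 0.8, -2.2]
width: 0.168
gripper_force: 40.0
clock: 7.62
position: [0.5334, -0.115, 0.1214]
ee_rot: [-2.192, -2.248, 0.001]
force: [-0.5, 1.3, -2.8]
width: 0.169
gripper_force: 40.0
t 7.62 pos [ 0.5334 -0.115   0.1214] yaw 91.4 tilt [-0.001  0.001] w 0.17 F [-0.5  1.3 -2.8]
shift [-0.0067 -0.0071  0.0036] -> rows 1 [-0.0067 -0.0071  0.0036]
turn [-0.0007 -0.0003 -0.0022] -> rows 1 [-0.0007 -0.0003 -0.0022]
```

View pics/w2.png

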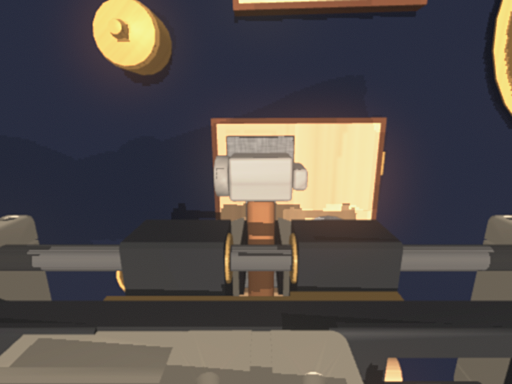

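The hammer is level in the grip, with the head at (262,176). The case's +y edge is at row 119 (columns 213 to 386), and the cutout's far edge is at row 136 (228 to 294).

```bash
python3 - <<'E'
import pickle
from h import *
s,im=pickle.load(open("w2.pkl","rb"));po=(s["position"],s["ee_rot"])
for n,uv,z in(("headL",(216,176),.123),("headR",(306,177),.123),("head near/far edge",(262,155),.135),("",(262,200),.135),("handle",(262,212),.13),
 ("case ++",(386,119),.015),("case -+",(213,120),.015),("cut -",(228,136),.015),("cut +",(294,136),.015)):print(n,ray(im,uv,z,po).round(4))
c=np.array([.5664,-.1446]);t=np.radians(1.69);R=np.array([[np.cos(t),-np.sin(t)],[np.sin(t),np.cos(t)]])
for n,p in(("++",[.08,.0975]),("-+",[-.08,.0975]),("cut-",[-.067,.082]),("cut+",[-.003,.082])):print(n,(c+R@p).round(4))
E
python3 plan.py .5306 -.1177 .12 91.7
```

```text
headL [ 0.5062 -0.0789  0.123 ]
headR [ 0.5574 -0.0782  0.123 ]
head near/far edge [ 0.5319 -0.0648  0.135 ]
 [ 0.5326 -0.089   0.135 ]
handle [ 0.5328 -0.0975  0.13  ]
case ++ [ 0.6451 -0.0447  0.015 ]
case -+ [ 0.4872 -0.0495  0.015 ]
cut - [ 0.5008 -0.0635  0.015 ]
cut + [ 0.562 -0.062  0.015]
++ [ 0.6435 -0.0448]
-+ [ 0.4836 -0.0495]
cut- [ 0.497  -0.0646]
cut+ [ 0.561  -0.0627]
t 7.67 pos [ 0.5336 -0.1149  0.1217] yaw 91.5 tilt [-0.001  0.   ] w 0.17 F [ 0.6 -0.4 -1.7]
shift [-0.0067 -0.0076  0.0043] -> rows 1 [-0.0067 -0.0076  0.0043]
turn [-0.0005 -0.0001 -0.002 ] -> rows 1 [-0.0005 -0.0001 -0.002 ]
```

```bash
python3 -m creep '[[-0.006,-0.004,0.04,0,0,0],[-0.005,0,0.06,0,0,0],[0,0,0.06,0,0,0],[0,0,0.04,0,0,0],[0,0,0.03,0,0,0],[0,0,0,0,0,0],[0,0,0,0,0,0]]';python3 plan.py .5325 -.1195 .0175 91.7
```

```text
clock: 8.25
position: [0.5325, -0.1191, 0.0303]
ee_rot: [-2.189, -2.252, 0.0]
force: [0.5, -0.0, -1.9]
width: 0.171
gripper_force: 40.0
t 8.25 pos [ 0.5325 -0.1191  0.0303] yaw 91.6 tilt [-0.001  0.   ] w 0.17 F [ 0.5 -0.  -1.9]
shift [-0.001   0.0001  0.032 ] -> rows 1 [-0.001   0.0001  0.032 ]
turn [-0.0003 -0.0001 -0.0006] -> rows 1 [-0.0003 -0.0001 -0.0006]
```

```bash
python3 -m creep '[[0,0,0.01,0,0,0],[0,0,0.01,0,0,0],[0,0,0.01,0,0,0],[0,0,0,0,0,0],[0,0,0,0,0,0]]';python3 plan.py .5325 -.1195 .017 91.7
```

```text
clock: 8.67
position: [0.5324, -0.1194, 0.0183]
ee_rot: [-2.189, -2.253, 0.0]
force: [-0.3, 0.6, -2.2]
width: 0.169
gripper_force: 40.0
t 8.67 pos [ 0.5324 -0.1194  0.0183] yaw 91.6 tilt [-0. -0.] w 0.17 F [-0.3  0.6 -2.2]
shift [-0.0002  0.0002  0.0033] -> rows 1 [-0.0002  0.0002  0.0033]
turn [-0.0001  0.     -0.0004] -> rows 1 [-0.0001  0.     -0.0004]
```

```bash
python3 -m creep '[[0,0,0.002,0,0,0],[0,0,0,0,0,0],[0,0,0,0,0,0],[0,0,0,0,0,0],[0,0,0,0,0,0],[0,0,0,0,0,0],[0,0,-0.03,0,0,0],[0,0,-0.08,0,0,0],[0,0,-0.08,0,0,0],[0,0,-0.08,0,0,0],[0,0,-0.08,0,0,0],[0,0,0,0,0,0]]' -1;python3 plan.py .4213 .0124 .15 1.7
```

```text
clock: 9.67
position: [0.5358, -0.1186, 0.1643]
ee_rot: [2.183, 2.249, 0.008]
force: [1.4, -0.1, -0.5]
width: 0.974
gripper_force: 0.0
t 9.67 pos [ 0.5358 -0.1186  0.1643] yaw 91.7 tilt [ 0.009 -0.001] w 0.97 F [ 1.4 -0.1 -0.5]
shift [ 0.3357 -0.2767  0.0328] -> rows 5 [ 0.0671 -0.0553  0.0066]
turn [ 0.0038 -0.0027  0.7499] -> rows 13 [ 0.0003 -0.0002  0.0577]
```

```bash
python3 -m creep '[[0.067,-0.055,0,0,0,0],[0.067,-0.055,0,0,0,0],[0.067,-0.055,0,0,0,0],[0.067,-0.055,0,0,0,0],[0.067,-0.055,0,0,0,0],[0,0,0,0,0,0.058],[0,0,0,0,0,0.058],[0,0,0,0,0,0.058],[0,0,0,0,0,0.058],[0,0,0,0,0,0.058],[0,0,0,0,0,0.058],[0,0,0,0,0,0.058],[0,0,0,0,0,0.058],[0,0,0,0,0,0.058],[0,0,0,0,0,0.058],[0,0,0,0,0,0.058],[0,0,0,0,0,0.058],[0,0,0,0,0,0.054],[0,0,0,0,0,0],[0,0,0,0,0,0]]';python3 plan.py .4213 .0124 .012 1.7
python3 - <<'E'
from cell import arm
import cv2,pickle
im=arm.get_image("side");pickle.dump(im,open("t2.pkl","wb"))
im2=arm.get_image("wrist")
cv2.imwrite("pics/t2.png",cv2.hconcat([cv2.resize(im["frame"][130:260,130:370],(480,260)),cv2.resize(im2["frame"],(320,260))])[...,::-1])
E
```

```text
clock: 11.33
position: [0.4187, 0.0117, 0.158]
ee_rot: [3.141, 0.052, 0.001]
force: [-0.8, 0.6, -0.3]
width: 0.997
gripper_force: 0.0
t 11.33 pos [0.4187 0.0117 0.158 ] yaw 1.9 tilt [ 0.001 -0.   ] w 1.00 F [-0.8  0.6 -0.3]
shift [ 0.0064 -0.0016  0.3649] -> rows 4 [ 0.0016 -0.0004  0.0912]
turn [ 0.0001 -0.0003  0.0016] -> rows 1 [ 0.0001 -0.0003  0.0016]
```

View pics/t2.png

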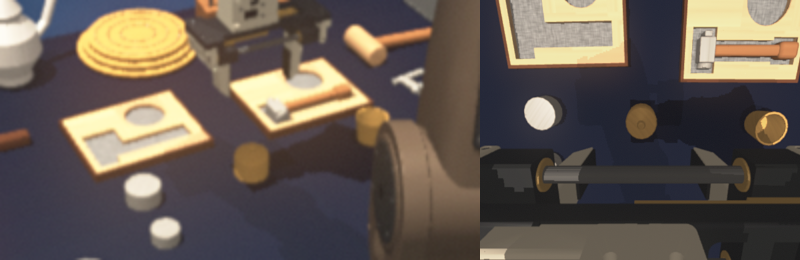

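The hammer lies in the T cutout (right half, around (750,48)). The pot's knob is at about (641,120), which is roughly (258,178) in the full wrist frame. I'll check that position.

```bash
python3 - <<'E'
from cell import arm
from h import *
s=arm.observe();im=arm.get_image("wrist");f=im["frame"]
hsv=cv2.cvtColor(f,cv2.COLOR_RGB2HSV)
m=((hsv[...,0]<30)&(hsv[...,1]>100)&(hsv[...,2]>60)).astype(np.uint8);m[:130]=0;m[215:]=0;m[:,:200]=0;m[:,330:]=0
n,l,st,ce=cv2.connectedComponentsWithStats(m);i=1+st[1:,4].argmax();print(st[i],ce[i])
print(ray(im,ce[i],.03,(s["position"],s["ee_rot"])), ray(im,(st[i,0],ce[i][1]),.03,(s["position"],s["ee_rot"])),ray(im,(st[i,0]+st[i,2],ce[i][1]),.03,(s["position"],s["ee_rot"])))
E
```

```text
[ 233  153   50   53 2071] [257.73829068 178.94447127]
[0.42435285 0.01513014 0.03      ] [0.42351237 0.04087399 0.03      ] [ 0.42521113 -0.01115859  0.03      ]
```

```bash
python3 -m creep '[[0.009,-0.006,0.08,0,0,0],[0,0,0.09,0,0,0],[0,0,0.08,0,0,0],[0,0,0.06,0,0,0],[0,0,0.035,0,0,0],[0,0,0.015,0,0,0],[0,0,0.003,0,0,0],[0,0,0,0,0,0]]'; python3 -m creep '[[0,0,0,0,0,0],[0,0,0,0,0,0],[0,0,0,0,0,0],[0,0,0,0,0,0],[0,0,0,0,0,0],[0,0,0,0,0,0],[0,0,0,0,0,0],[0,0,0,0,0,0],[0,0,0,0,0,0],[0,0,0,0,0,0]]' 1 40;python3 plan.py .4225 .0138 .012 1.7
```

```text
clock: 12.15
position: [0.4225, 0.014, 0.0126]
ee_rot: [-3.141, -0.047, -0.0]
force: [0.1, 0.6, 0.1]
width: 1.004
gripper_force: 0.0
clock: 12.98
position: [0.4223, 0.0139, 0.0124]
ee_rot: [3.141, 0.045, 0.0]
force: [-0.3, 0.2, 4.5]
width: 0.548
gripper_force: 40.0
t 12.98 pos [0.4223 0.0139 0.0124] yaw 1.7 tilt [ 0. -0.] w 0.55 F [-0.3  0.2  4.5]
shift [0.0005 0.0003 0.0011] -> rows 1 [0.0005 0.0003 0.0011]
turn [ 0.     -0.0001 -0.0004] -> rows 1 [ 0.     -0.0001 -0.0004]
```

```bash
python3 -m creep '[[0,0,-0.04,0,0,0],[0,0,-0.08,0,0,0],[0,0,-0.08,0,0,0],[0,0,-0.04,0,0,0],[0,0,0,0,0,0]]';python3 plan.py .6005 -.173 .11 1.7
```

```text
clock: 13.4
position: [0.424, 0.0141, 0.1111]
ee_rot: [3.141, 0.045, 0.008]
force: [0.7, 1.1, -2.1]
width: 0.546
gripper_force: 40.0
t 13.40 pos [0.424  0.0141 0.1111] yaw 1.6 tilt [ 0.005 -0.   ] w 0.55 F [ 0.7  1.1 -2.1]
shift [0.4276 0.4802 0.005 ] -> rows 7 [0.0611 0.0686 0.0007]
turn [ 0.0001 -0.0024 -0.0005] -> rows 1 [ 0.0001 -0.0024 -0.0005]
```

```bash
python3 -m creep '[[0.061,0.0685,0,0,0,0],[0.061,0.0685,0,0,0,0],[0.061,0.0685,0,0,0,0],[0.061,0.0685,0,0,0,0],[0.061,0.0685,0,0,0,0],[0.061,0.0685,0,0,0,0],[0.061,0.0685,0,0,0,0],[0,0,0,0,0,0],[0,0,0,0,0,0]]';python3 plan.py .6005 -.173 .0185 1.7
python3 - <<'E'
from h import *;from cell import arm
import pickle
s=arm.observe();im=arm.get_image("wrist");pickle.dump((s,im),open("w3.pkl","wb"))
cv2.imwrite("pics/w3.png",im["frame"][...,::-1])
E
```

```text
clock: 14.15
position: [0.5983, -0.1749, 0.1059]
ee_rot: [-3.141, -0.04, 0.004]
force: [0.5, -0.3, -2.1]
width: 0.545
gripper_force: 40.0
t 14.15 pos [ 0.5983 -0.1749  0.1059] yaw 1.5 tilt [-0.002  0.   ] w 0.55 F [ 0.5 -0.3 -2.1]
shift [ 0.0062 -0.0046  0.2186] -> rows 3 [ 0.0021 -0.0015  0.0729]
turn [-0.      0.0011 -0.002 ] -> rows 1 [-0.      0.0011 -0.002 ]
```

View pics/w3.png

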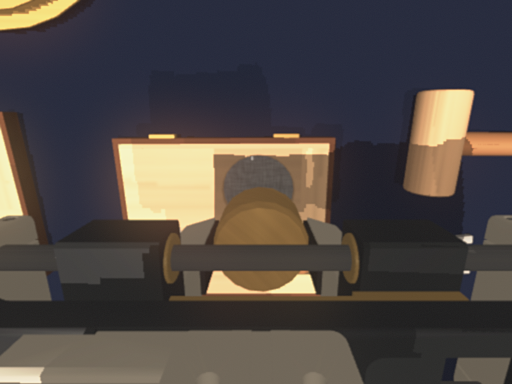

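The pot hangs upright. The pocket shows behind it, with its top at (258,155) and its sides at (222,188) and (294,188).

```bash
python3 - <<'E'
import pickle
from h import *
s,im=pickle.load(open("w3.pkl","rb"));po=(s["position"],s["ee_rot"])
for uv,z in(((258,155),.015),((222,188),.015),((294,188),.015),((217,230),.127),((306,230),.127)):print(ray(im,uv,z,po).round(4))
E
```

```text
[ 0.6335 -0.1713  0.015 ]
[ 0.6025 -0.1391  0.015 ]
[ 0.6041 -0.2049  0.015 ]
[ 0.6084 -0.1514  0.127 ]
[ 0.6096 -0.1981  0.127 ]
```

```bash
python3 -m creep '[[0.006,-0.006,0.06,0,0,0],[0,0,0.06,0,0,0],[0,0,0.05,0,0,0],[0,0,0.02,0,0,0],[0,0,0.012,0,0,0],[0,0,0.01,0,0,0],[0,0,0.004,0,0,0],[0,0,0,0,0,0],[0,0,0,0,0,0]]';python3 plan.py .6005 -.1725 .0188 1.7
```

```text
clock: 14.95
position: [0.6014, -0.1705, 0.0228]
ee_rot: [3.141, 0.045, 0.002]
force: [0.0, 0.6, -2.0]
width: 0.548
gripper_force: 40.0
t 14.95 pos [ 0.6014 -0.1705  0.0228] yaw 1.7 tilt [ 0.001 -0.   ] w 0.55 F [ 0.   0.6 -2. ]
shift [-0.0024  0.005   0.0101] -> rows 1 [-0.0024  0.005   0.0101]
turn [ 0.0002 -0.0007 -0.0004] -> rows 1 [ 0.0002 -0.0007 -0.0004]
```

```bash
python3 -m creep '[[-0.002,0.005,0,0,0,0],[0,0,0.005,0,0,0],[0,0,0.005,0,0,0],[0,0,0,0,0,0],[0,0,0,0,0,0]]';python3 -m creep '[[0,0,0,0,0,0],[0,0,0,0,0,0],[0,0,0,0,0,0],[0,0,0,0,0,0],[0,0,0,0,0,0],[0,0,0,0,0,0],[0,0,-0.03,0,0,0],[0,0,-0.08,0,0,0],[0,0,-0.08,0,0,0],[0,0,-0.08,0,0,0],[0,0,-0.04,0,0,0],[0,0,0,0,0,0]]' -1;python3 plan.py .487 -.3476 .14 8.7
```

```text
clock: 15.37
position: [0.6003, -0.173, 0.0185]
ee_rot: [3.141, 0.044, 0.001]
force: [-1.9, -0.8, 4.8]
width: 0.547
gripper_force: 40.0
clock: 16.37
position: [0.6027, -0.1724, 0.1475]
ee_rot: [3.14, 0.045, 0.012]
force: [0.8, -0.0, 0.4]
width: 1.002
gripper_force: 0.0
t 16.37 pos [ 0.6027 -0.1724  0.1475] yaw 1.7 tilt [ 0.008 -0.002] w 1.00 F [ 0.8 -0.   0.4]
shift [-0.302   0.4293  0.0173] -> rows 6 [-0.0503  0.0716  0.0029]
turn [ 0.0011 -0.0035 -0.0587] -> rows 2 [ 0.0005 -0.0018 -0.0293]
```

```bash
python3 -m creep '[[-0.05,0.0715,0,0,0,0],[-0.05,0.0715,0,0,0,0],[-0.05,0.0715,0,0,0,0],[-0.05,0.0715,0,0,0,0],[-0.05,0.0715,0,0,0,0],[-0.05,0.0715,0,0,0,0],[0,0,0,0,0,-0.03],[0,0,0,0,0,-0.03],[0,0,0,0,0,0],[0,0,0,0,0,0]]';python3 plan.py .487 -.3476 .0115 8.7
python3 - <<'E'
from h import *;from cell import arm
import pickle
s=arm.observe();im=arm.get_image("wrist");pickle.dump((s,im),open("w4.pkl","wb"))
cv2.imwrite("pics/w4.png",im["frame"][...,::-1])
E
```

```text
clock: 17.2
position: [0.485, -0.3472, 0.142]
ee_rot: [-3.132, -0.24, -0.0]
force: [0.8, 0.0, -0.7]
width: 1.001
gripper_force: 0.0
t 17.20 pos [ 0.485  -0.3472  0.142 ] yaw 8.8 tilt [0. 0.] w 1.00 F [ 0.8  0.  -0.7]
shift [0.0048 0.0019 0.3262] -> rows 4 [0.0012 0.0005 0.0816]
turn [-0.0002 -0.      0.0005] -> rows 1 [-0.0002 -0.      0.0005]
```

View pics/w4.png

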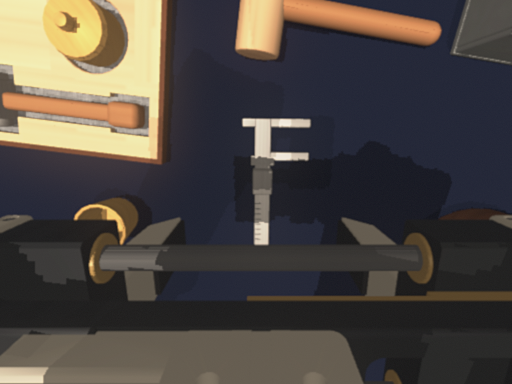

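The wrist view shows the pot upright in the pocket at (78,25) and the hammer in its cutout. The caliper slide is at (262,182), the beam end is near (261,243), and the jaw bar is at row 123.

```bash
python3 - <<'E'
import pickle
from h import *
s,im=pickle.load(open("w4.pkl","rb"));po=(s["position"],s["ee_rot"])
for n,uv,z in(("slide",(262,182),.018),("slide far/near",(262,169),.018),("",(262,193),.018),("beam end",(261.5,235),.006),("beam head",(263,130),.006),("jaw60",(285,123),.006),("jaw26",(285,156),.006),):print(n,ray(im,uv,z,po).round(4))
E
```

```text
slide [ 0.4885 -0.3475  0.018 ]
slide far/near [ 0.5019 -0.3455  0.018 ]
 [ 0.4769 -0.3493  0.018 ]
beam end [ 0.425  -0.3569  0.006 ]
beam head [ 0.5399 -0.3407  0.006 ]
jaw60 [ 0.5502 -0.3617  0.006 ]
jaw26 [ 0.5171 -0.3676  0.006 ]
```

```bash
python3 -m creep '[[0.007,0.002,0.08,0,0,0],[0,0,0.09,0,0,0],[0,0,0.08,0,0,0],[0,0,0.045,0,0,0],[0,0,0.02,0,0,0],[0,0,0.01,0,0,0],[0,0,0,0,0,0],[0,0,0,0,0,0]]'; python3 plan.py .488 -.3475 .0112 8.7
```

```text
clock: 17.92
position: [0.489, -0.348, 0.0132]
ee_rot: [3.131, 0.242, 0.002]
force: [-0.0, -0.6, -0.3]
width: 0.998
gripper_force: 0.0
t 17.92 pos [ 0.489  -0.348   0.0132] yaw 8.8 tilt [ 0.002 -0.001] w 1.00 F [-0.  -0.6 -0.3]
shift [-0.0023 -0.0015  0.0049] -> rows 1 [-0.0023 -0.0015  0.0049]
turn [ 0.0005 -0.0007  0.0012] -> rows 1 [ 0.0005 -0.0007  0.0012]
```

```bash
python3 -m creep '[[0,0,0.004,0,0,0],[0,0,0,0,0,0],[0,0,0,0,0,0],[0,0,0,0,0,0],[0,0,0,0,0,0],[0,0,0,0,0,0],[0,0,0,0,0,0],[0,0,0,0,0,0],[0,0,0,0,0,0],[0,0,0,0,0,0],[0,0,0,0,0,0],[0,0,0,0,0,0],[0,0,0,0,0,0],[0,0,0,0,0,0],[0,0,0,0,0,0],[0,0,0,0,0,0]]' 1 40; python3 -m creep '[[0,0,-0.04,0,0,0],[0,0,-0.08,0,0,0],[0,0,-0.08,0,0,0],[0,0,-0.08,0,0,0],[0,0,0,0,0,0],[0,0,0,0,0,0]]'; python3 plan.py .5435 .1477 .12 92.6
```

```text
clock: 19.25
position: [0.4879, -0.3478, 0.0103]
ee_rot: [3.132, 0.242, -0.0]
force: [0.1, -1.0, 0.7]
width: 0.211
gripper_force: 40.0
clock: 19.75
position: [0.4889, -0.3483, 0.1241]
ee_rot: [3.13, 0.242, 0.004]
force: [-0.6, -0.8, -2.5]
width: 0.21
gripper_force: 40.0
t 19.75 pos [ 0.4889 -0.3483  0.1241] yaw 8.8 tilt [ 0.003 -0.002] w 0.21 F [-0.6 -0.8 -2.5]
shift [ 0.3254 -1.2044  0.0079] -> rows 13 [ 0.025  -0.0926  0.0006]
turn [ 1.90e-03 -1.00e-04 -6.98e-01] -> rows 13 [ 0.0001 -0.     -0.0537]
```

```bash
python3 -m creep '[[0.025,-0.0925,0,0,0,0],[0.025,-0.0925,0,0,0,0],[0.025,-0.0925,0,0,0,0],[0.025,-0.0925,0,0,0,0],[0.025,-0.0925,0,0,0,0],[0.025,-0.0925,0,0,0,0],[0.025,-0.0925,0,0,0,0],[0.025,-0.0925,0,0,0,0],[0.025,-0.0925,0,0,0,0],[0.025,-0.0925,0,0,0,0],[0.025,-0.0925,0,0,0,0],[0.025,-0.0925,0,0,0,0],[0.025,-0.0925,0,0,0,0]]'; python3 -m creep '[[0,0,0,0,0,-0.057],[0,0,0,0,0,-0.057],[0,0,0,0,0,-0.057],[0,0,0,0,0,-0.057],[0,0,0,0,0,-0.057],[0,0,0,0,0,-0.057],[0,0,0,0,0,-0.057],[0,0,0,0,0,-0.057],[0,0,0,0,0,-0.057],[0,0,0,0,0,-0.057],[0,0,0,0,0,-0.057],[0,0,0,0,0,-0.057],[0,0,0,0,0,-0.014],[0,0,0,0,0,0],[0,0,0,0,0,0]]';python3 plan.py .5435 .1477 .0175 92.6
python3 - <<'E'
from h import *;from cell import arm
import pickle
s=arm.observe();im=arm.get_image("wrist");pickle.dump((s,im),open("w5.pkl","wb"))
cv2.imwrite("pics/w5.png",im["frame"][...,::-1])
E
```

```text
clock: 20.83
position: [0.5412, 0.1487, 0.1206]
ee_rot: [3.131, 0.242, -0.004]
force: [0.9, -0.2, -2.5]
width: 0.213
gripper_force: 40.0
clock: 22.08
position: [0.5419, 0.1472, 0.1214]
ee_rot: [-2.174, -2.267, 0.002]
force: [-0.4, 1.1, -2.3]
width: 0.211
gripper_force: 40.0
t 22.08 pos [0.5419 0.1472 0.1214] yaw 92.4 tilt [-0.002 -0.   ] w 0.21 F [-0.4  1.1 -2.3]
shift [0.001  0.0046 0.2597] -> rows 3 [0.0003 0.0015 0.0866]
turn [-0.0007 -0.     -0.0016] -> rows 1 [-0.0007 -0.     -0.0016]
```

View pics/w5.png

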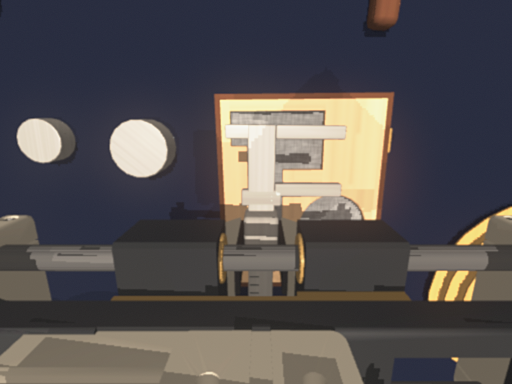

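The caliper hangs level. The jaw bar runs from (226,132) to (346,132), the cutout's far corners are (231,111) and (325,111), and the case corners are (215,94) and (393,94).

```bash
python3 - <<'E'
import pickle
from h import *
s,im=pickle.load(open("w5.pkl","rb"));po=(s["position"],s["ee_rot"])
for n,uv,z in(("jaw60 -",(226,132),.117),("jaw60 +",(346,132),.117),("jaw26 tip",(340,190),.117),("beam",(262,160),.117),
 ("case -+",(215,95),.015),("case ++",(393,94),.015),("cut -",(231,112),.015),("cut +",(325,111),.015),("cut + low",(324,170),.015)):print(n,ray(im,uv,z,po).round(4))
c=np.array([.579,.1373]);t=np.radians(2.63);R=np.array([[np.cos(t),-np.sin(t)],[np.sin(t),np.cos(t)]])
for n,p in(("-+",[-.08,.0975]),("++",[.08,.0975]),("cut-",[-.063,.083]),("cut+",[.02,.083]),("tool",[-.035,.012])):print(n,(c+R@p).round(4))
E
```

```text
jaw60 - [0.5188 0.2072 0.117 ]
jaw60 + [0.5868 0.2101 0.117 ]
jaw26 tip [0.5873 0.1761 0.117 ]
beam [0.5399 0.1921 0.117 ]
case -+ [0.4964 0.2336 0.015 ]
case ++ [0.6552 0.2411 0.015 ]
cut - [0.5109 0.2196 0.015 ]
cut + [0.596 0.224 0.015]
cut + low [0.6005 0.1699 0.015 ]
-+ [0.4946 0.231 ]
++ [0.6544 0.2384]
cut- [0.5123 0.2173]
cut+ [0.5952 0.2211]
tool [0.5435 0.1477]
```

```bash
python3 -m creep '[[0.003,0.005,0.06,0,0,0],[0,0,0.07,0,0,0],[0,0,0.06,0,0,0],[0,0,0.03,0,0,0],[0,0,0.01,0,0,0],[0,0,0.01,0,0,0],[0,0,0.005,0,0,0],[0,0,0,0,0,0],[0,0,0,0,0,0]]';python3 plan.py .544 .1485 .0178 92.6
```

```text
clock: 22.88
position: [0.5449, 0.1491, 0.0253]
ee_rot: [2.17, 2.271, 0.002]
force: [0.1, -0.6, -1.9]
width: 0.213
gripper_force: 40.0
t 22.88 pos [0.5449 0.1491 0.0253] yaw 92.6 tilt [0.001 0.   ] w 0.21 F [ 0.1 -0.6 -1.9]
shift [-0.0013 -0.0024  0.0187] -> rows 1 [-0.0013 -0.0024  0.0187]
turn [ 0.0007 -0.0002 -0.    ] -> rows 1 [ 0.0007 -0.0002 -0.    ]
```

```bash
python3 -m creep '[[0,-0.001,0.008,0,0,0],[0,0,0.008,0,0,0],[0,0,0.003,0,0,0],[0,0,0,0,0,0],[0,0,0,0,0,0]]';python3 plan.py .544 .1485 .0168 92.6
```

```text
clock: 23.3
position: [0.5439, 0.1487, 0.0166]
ee_rot: [-2.17, -2.271, 0.0]
force: [-0.1, 0.7, -1.6]
width: 0.209
gripper_force: 40.0
t 23.30 pos [0.5439 0.1487 0.0166] yaw 92.6 tilt [-0. -0.] w 0.21 F [-0.1  0.7 -1.6]
shift [-0.0005  0.0003 -0.0004] -> rows 1 [-0.0005  0.0003 -0.0004]
turn [-0.0001  0.      0.0001] -> rows 1 [-0.0001  0.      0.0001]
```

```bash
python3 -m creep '[[0,0,0,0,0,0],[0,0,0,0,0,0],[0,0,0,0,0,0],[0,0,0,0,0,0],[0,0,0,0,0,0],[0,0,0,0,0,0],[0,0,-0.03,0,0,0],[0,0,-0.08,0,0,0],[0,0,-0.08,0,0,0],[0,0,-0.08,0,0,0],[0,0,-0.04,0,0,0],[0,0,0,0,0,0]]' -1;python3 plan.py .429 .1816 .14 2.6
```

```text
clock: 24.3
position: [0.5457, 0.1503, 0.1456]
ee_rot: [2.168, 2.27, 0.009]
force: [-0.3, 0.1, -1.1]
width: 0.987
gripper_force: 0.0
t 24.30 pos [0.5457 0.1503 0.1456] yaw 92.6 tilt [0.006 0.002] w 0.99 F [-0.3  0.1 -1.1]
shift [ 0.0914 -0.2879  0.0124] -> rows 4 [ 0.0229 -0.072   0.0031]
turn [ 0.0016 -0.0031  0.7502] -> rows 13 [ 0.0001 -0.0002  0.0577]
```

```bash
python3 -m creep '[[0.023,-0.072,0,0,0,0],[0.023,-0.072,0,0,0,0],[0.023,-0.072,0,0,0,0],[0.023,-0.072,0,0,0,0],[0,0,0,0,0,0.058],[0,0,0,0,0,0.058],[0,0,0,0,0,0.058],[0,0,0,0,0,0.058],[0,0,0,0,0,0.058],[0,0,0,0,0,0.058],[0,0,0,0,0,0.058],[0,0,0,0,0,0.058],[0,0,0,0,0,0.058],[0,0,0,0,0,0.058],[0,0,0,0,0,0.058],[0,0,0,0,0,0.058],[0,0,0,0,0,0.054],[0,0,0,0,0,0],[0,0,0,0,0,0]]';python3 plan.py .429 .1816 .012 2.6
python3 - <<'E'
from h import *;from cell import arm
import pickle
s=arm.observe();im=arm.get_image("wrist");pickle.dump((s,im),open("w6.pkl","wb"));f=im["frame"]
cv2.imwrite("pics/w6.png",f[...,::-1])
E
```

```text
clock: 25.88
position: [0.4268, 0.1802, 0.1407]
ee_rot: [3.14, 0.078, -0.0]
force: [0.4, -0.7, 0.3]
width: 1.0
gripper_force: 0.0
t 25.88 pos [0.4268 0.1802 0.1407] yaw 2.8 tilt [-0. -0.] w 1.00 F [ 0.4 -0.7  0.3]
shift [ 0.0056 -0.0033  0.3218] -> rows 4 [ 0.0014 -0.0008  0.0804]
turn [0.0002 0.0001 0.002 ] -> rows 1 [0.0002 0.0001 0.002 ]
```

View pics/w6.png

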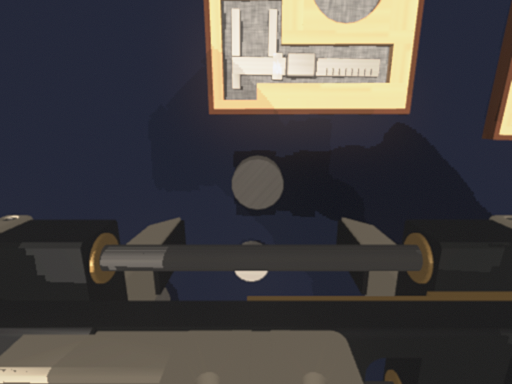

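The caliper lies in its cutout (305,65). The disc's top face is at about (258,182), columns 231 to 284, and the small disc is behind at (252,262).

```bash
python3 - <<'E'
import pickle
from h import *
s,im=pickle.load(open("w6.pkl","rb"));po=(s["position"],s["ee_rot"])
for uv in((231.5,182),(283.5,182),(257.5,183),(257.5,156)):print(ray(im,uv,.028,po).round(4))
E
```

```text
[0.4313 0.2097 0.028 ]
[0.4338 0.1583 0.028 ]
[0.4316 0.1839 0.028 ]
[0.4583 0.1852 0.028 ]
```

```bash
python3 -m creep '[[0.009,-0.007,0.08,0,0,0],[0,0,0.09,0,0,0],[0,0,0.07,0,0,0],[0,0,0.045,0,0,0],[0,0,0.02,0,0,0],[0,0,0.015,0,0,0],[0,0,0.002,0,0,0],[0,0,0,0,0,0]]'; python3 -m creep '[[0,0,0,0,0,0],[0,0,0,0,0,0],[0,0,0,0,0,0],[0,0,0,0,0,0],[0,0,0,0,0,0],[0,0,0,0,0,0],[0,0,0,0,0,0],[0,0,0,0,0,0],[0,0,0,0,0,0],[0,0,0,0,0,0]]' 1 50;python3 plan.py .4305 .183 .012 2.6
```

```text
clock: 26.6
position: [0.4311, 0.1836, 0.0125]
ee_rot: [-3.14, -0.073, -0.001]
force: [0.5, -0.5, 0.3]
width: 1.0
gripper_force: 0.0
clock: 27.43
position: [0.4307, 0.1833, 0.012]
ee_rot: [-3.141, -0.072, -0.0]
force: [0.0, -0.1, 4.1]
width: 0.548
gripper_force: 50.0
t 27.43 pos [0.4307 0.1833 0.012 ] yaw 2.6 tilt [0. 0.] w 0.55 F [ 0.  -0.1  4.1]
shift [-0.0006  0.0008  0.0001] -> rows 1 [-0.0006  0.0008  0.0001]
turn [-0.     -0.0001  0.0001] -> rows 1 [-0.     -0.0001  0.0001]
```

```bash
python3 -m creep '[[0,0,-0.04,0,0,0],[0,0,-0.08,0,0,0],[0,0,-0.08,0,0,0],[0,0,-0.04,0,0,0],[0,0,0,0,0,0]]';python3 plan.py .613 .110 .11 2.6
```

```text
clock: 27.85
position: [0.4321, 0.1841, 0.1107]
ee_rot: [-3.139, -0.071, -0.007]
force: [-0.3, 0.1, -3.9]
width: 0.547
gripper_force: 50.0
t 27.85 pos [0.4321 0.1841 0.1107] yaw 2.6 tilt [0.004 0.002] w 0.55 F [-0.3  0.1 -3.9]
shift [0.4434 0.2056 0.0034] -> rows 5 [0.0887 0.0411 0.0007]
turn [-0.0007 -0.0021  0.    ] -> rows 1 [-0.0007 -0.0021  0.    ]
```

```bash
python3 -m creep '[[0.088,0.041,0,0,0,0],[0.088,0.041,0,0,0,0],[0.088,0.041,0,0,0,0],[0.088,0.041,0,0,0,0],[0.088,0.041,0,0,0,0],[0,0,0,0,0,0],[0,0,0,0,0,0]]';python3 plan.py .613 .110 .0185 2.6
python3 - <<'E'
from h import *;from cell import arm
import pickle
s=arm.observe();im=arm.get_image("wrist");pickle.dump((s,im),open("w7.pkl","wb"))
cv2.imwrite("pics/w7.png",im["frame"][...,::-1])
E
```

```text
clock: 28.43
position: [0.6109, 0.107, 0.1052]
ee_rot: [3.14, 0.065, -0.004]
force: [-1.3, 1.4, -4.3]
width: 0.551
gripper_force: 50.0
t 28.43 pos [0.6109 0.107  0.1052] yaw 2.4 tilt [-0.002 -0.001] w 0.55 F [-1.3  1.4 -4.3]
shift [ 0.0062 -0.0076  0.2168] -> rows 3 [ 0.0021 -0.0025  0.0723]
turn [ 0.0005  0.0012 -0.0018] -> rows 1 [ 0.0005  0.0012 -0.0018]
```

View pics/w7.png

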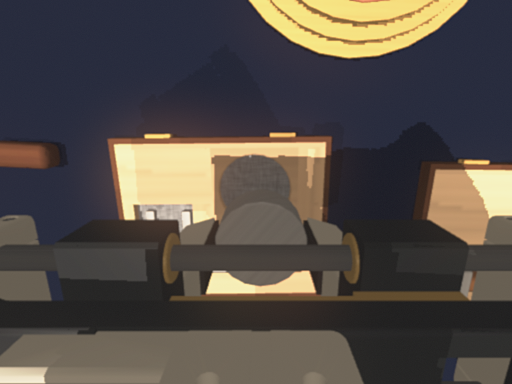

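The disc is held level. The pocket's top is at (255,155) and its sides are at about (219,188) and (291,188).

```bash
python3 - <<'E'
import pickle
from h import *
s,im=pickle.load(open("w7.pkl","rb"));po=(s["position"],s["ee_rot"])
for uv in((255,155),(219,188),(291,188)):print(ray(im,uv,.015,po).round(4))
E
python3 -m creep '[[0.004,-0.0068,0.06,0,0,0],[0,0,0.06,0,0,0],[0,0,0.03,0,0,0],[0,0,0,0,0,0],[0,0,0,0,0,0]]';python3 plan.py .613 .110 .0185 2.6
```

```text
[0.646  0.1137 0.015 ]
[0.6145 0.1454 0.015 ]
[0.6172 0.0798 0.015 ]
clock: 28.9
position: [0.6103, 0.1125, 0.0474]
ee_rot: [3.14, 0.074, -0.003]
force: [0.2, -0.2, -3.5]
width: 0.547
gripper_force: 50.0
t 28.90 pos [0.6103 0.1125 0.0474] yaw 2.7 tilt [-0.002 -0.   ] w 0.55 F [ 0.2 -0.2 -3.5]
shift [0.0065 0.0066 0.0723] -> rows 1 [0.0065 0.0066 0.0723]
turn [0.0002 0.001  0.0007] -> rows 1 [0.0002 0.001  0.0007]
```

```bash
python3 -m creep '[[0.006,0.004,0.02,0,0,0],[0,0,0.02,0,0,0],[0,0,0.015,0,0,0],[0,0,0.01,0,0,0],[0,0,0,0,0,0],[0,0,0,0,0,0]]';python3 plan.py .613 .111 .0182 2.6
```

```text
clock: 29.4
position: [0.614, 0.1107, 0.0217]
ee_rot: [3.141, 0.072, -0.001]
force: [0.3, -0.2, -3.3]
width: 0.553
gripper_force: 50.0
t 29.40 pos [0.614  0.1107 0.0217] yaw 2.6 tilt [-0. -0.] w 0.55 F [ 0.3 -0.2 -3.3]
shift [-0.0024 -0.001   0.0088] -> rows 1 [-0.0024 -0.001   0.0088]
turn [0.     0.0002 0.0001] -> rows 1 [0.     0.0002 0.0001]
```

```bash
python3 -m creep '[[-0.002,0,0.004,0,0,0],[0,0,0.004,0,0,0],[0,0,0,0,0,0],[0,0,0,0,0,0]]';python3 -m creep '[[0,0,0,0,0,0],[0,0,0,0,0,0],[0,0,0,0,0,0],[0,0,0,0,0,0],[0,0,0,0,0,0],[0,0,0,0,0,0],[0,0,-0.03,0,0,0],[0,0,-0.08,0,0,0],[0,0,-0.08,0,0,0],[0,0,-0.08,0,0,0],[0,0,-0.08,0,0,0],[-0.1,0,-0.01,0,0,0],[-0.1,0,-0.01,0,0,0],[-0.1,0,-0.01,0,0,0],[-0.1,0,-0.01,0,0,0],[-0.1,0,-0.01,0,0,0],[0,0,0,0,0,0],[0,0,0,0,0,0]]' -1
python3 - <<'E'
from cell import arm
import cv2
a=arm.get_image("top")["frame"];b=arm.get_image("wrist")["frame"]
cv2.imwrite("pics/f.png",cv2.hconcat([cv2.resize(a[95:290,80:450],(480,253)),cv2.resize(b,(320,253))])[...,::-1])
cv2.imwrite("pics/f2.png",b[...,::-1])
E
```

```text
clock: 29.73
position: [0.6133, 0.1106, 0.0188]
ee_rot: [3.141, 0.072, 0.0]
force: [-0.2, -0.7, -4.0]
width: 0.551
gripper_force: 50.0
clock: 31.23
position: [0.4121, 0.1011, 0.1799]
ee_rot: [3.139, 0.073, 0.003]
force: [1.0, -0.2, -0.3]
width: 0.997
gripper_force: 0.0
```

View pics/f.png

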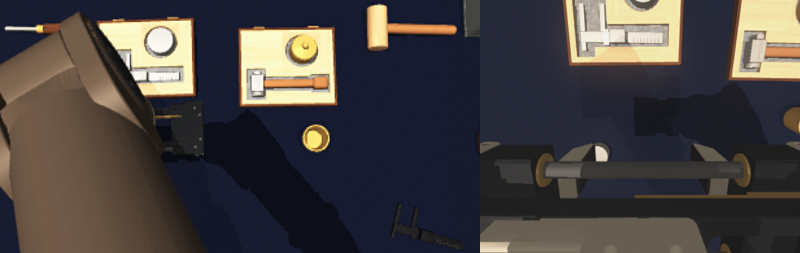

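The disc sits in its pocket (160,40), the caliper in its channel (155,75), the pot in its pocket (303,48), and the hammer in its T (287,83). I'll take one side view to check that everything lies flat.

```bash
python3 - <<'E'
from cell import arm
import cv2
a=arm.get_image("side")["frame"]
cv2.imwrite("pics/s.png",cv2.resize(a[140:240,140:340],(800,400),interpolation=cv2.INTER_CUBIC)[...,::-1])
E
```

```text
(no output)
```

View pics/s.png

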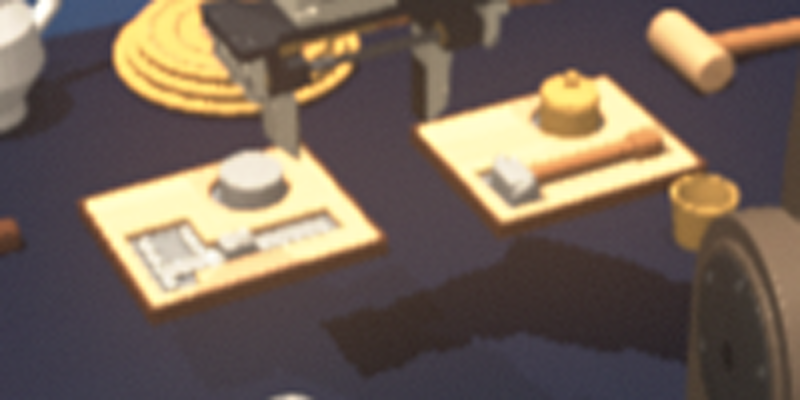

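The side view shows all four seated: disc (250,180), caliper (235,245), pot (570,105) upright, hammer (570,165) flat. The cup and mallet have not moved.

```bash
python3 -c "
from cell import arm
print(arm.sign_off())"
```

```text
the job is handed in; nothing more can be done
None
```

I handed the job in at about 31 s: the camera views show the hammer and lidded pot seated in the hammer case and the caliper and middle-sized steel disc seated in the caliper case, all let go, with the cup, mallet and burnisher not touched.

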